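Wedge a stone slab up to the height gauge

ROBOT

A 6-joint arm with a two-finger parallel gripper is mounted at the origin on the work surface; the furniture and walls round the work are solid. World frame = base frame: x ahead of the robot, y to its left, z up, the work surface at z = 0. Lengths are in mm, angles in rad, forces in N, time in s.
With the tool pointing down it reaches from about 350 to 875 mm from the base axis. Payload 15.5 kg.
Tool frame: the origin (TCP) lies at the very end of the fingers, on their centre line; the grasp point (between the pads) lies 19 mm behind it (manip.grasp_offset is the z of the grasp point in the tool frame, in mm); z points along the fingers, y is the line along which they close (so a half turn about z gives the same grasp; the last joint's range is limited). The gripper opens to 85 mm and grips with 20 to 120 N. Pads are 22 mm wide; open, the fingers measure 114 mm over their backs; the gripper's body (76 mm by 85 mm) begins 54 mm behind the grasp point. The pads swing forward as they close: fully open they stand 13 mm farther back than shut.
Start: joints at [-1.413, 0.494, 1.345, -0, 1.302, -0.096], TCP at [156.324, -605.136, 231.277] pointing down, gripper open.
Joint ranges: [-2.91, 2.91], [-0.82, 2.16], [0.22, 2.67], [-1.22, 4.37], [0.12, 2.79], [-3.08, 3.08]. Speed limits (rad/s): [1.89, 1.89, 2.57, 3.01, 3.01, 3.01].

INTERFACE

Orientations are given as a rotation vector (axis times angle).
In Python, from workcell import manip gives the robot as it stands.
- The arm moves only by the tool step_arm, never from a script. Its argument "rows" is a list of rows, each a list of 3 entries, a list of its own where there are three numbers: the gripper's target within -1 to 1 (shut at 1, half-way at 0, fully open at -1), then the shift along the tool's x, y, z in cm, then the turn, a rotation vector about the tool's x, y, z in degrees. A call has 1 to 8 rows; each row shifts and turns the commanded pose from where the row before left it, along the tool's axes as they then stand; what a row does not reach is not made up. A row lasts 1/8 s, in which the tool goes at most 62.5 mm and 10.7 degrees, less where a joint would pass 70% of its speed; a pose out of reach is approached as far as the arm can. A call is refused whole if a number of a shift passes 6.25 or a number of a turn 10.7, either way. A call with a gripper value outside its range is refused whole. The fingers move at their own pace and stop on an object; "newtons" is the grip in N (left out, the last holds). Time passes only in rows, so rows that do not move let the fingers close. It gives the time, the measured TCP pose, the force, the opening and the grip force at its end, in the units of the state.
- manip.state(): the state, without advancing time (a new reading comes with each control period).
- manip.camera(name): name is "scene" or "top" or "wrist"; returns a dict with "pixels" (420x560x3 uint8, blue, green, red), "range_z" (420x560 float32, mm along the optical axis (not along the pixel's ray), 0 where there is no reading), "fx", "fy", "cx", "cy" (pixels), "rvec" (rotation vector, rad) and "tvec" (3), from world to camera coordinates, as OpenCV has them. Camera axes: x right, y down, z forward; pixel columns grow to the right and rows downward; lengths in mm; the calibration is good to about 2 mm. The wrist camera is an equidistant fisheye: a pixel r from the principal point sees the ray r / f radians off the axis. A picture is of the moment at which its call begins.
- manip.finish_job(): hands the job in; it is judged then, once.
The state is a dict: "clock": time; "qpos": joint angles; "dq": joint speeds; "joint_efforts": joint torques, N m; "tcp_pos": TCP position; "eef_rot": TCP orientation; "force": force on the tool from outside, world axes, zero at the start; "wrist_torque": the same for the moment, N m; "opening": finger opening in mm; "grip_force": force on a finger pad.
Only numpy, scipy, OpenCV 4.12 (cv2) and the standard library are available. Lean on these libraries where they do the work, as an engineer would, in place of code of your own. Each camera call takes 0.05 s, during which the arm holds its last target. There are 200 camera calls.

TASK

Take the loose beech wedge and slide it, thin end first and lying flat on the plywood board, under the middle of the stone slab's free front edge, so that the slab rises until it bears on the brass tip of the height gauge. Stop as soon as it bears, without forcing the delicate gauge, and leave the wedge in place holding the slab snugly against the tip. Raise the slab with the wedge only, and leave the gauge, the yellow jar, the stone offcut and the grey abrasive block alone.

Things in the scene. Friction and masses are not known exactly. Their poses are not given: they have to be found in the camera images.
- board: Plywood levelling board, 330 x 210 x 18 mm, fixed. Origin: centre of its underside; x is the direction in which the wedge is pushed in, y to the left of that, z up. The slab lies on its far half; the near half (x -165 to 0 mm) is a clear apron, 18 mm above the table, on which the wedge slides.
- slab: Loose stone slab, 140 x 110 x 22 mm (x, y, z), 0.45 to 0.8 kg. Origin: centre of its underside, at first (70, 0, 24.5) mm in the board's frame. It lies on steel rests 6.5 mm above the board: a rear bar and two front rests, between which the middle 64 mm of the front edge is open. A fence 1.5 mm behind it and low side cheeks keep it in place; when wedged it tips up about its rear edge.
- slab_edge (a point): Middle of the slab's lower front edge: at the start straight above the board's origin, 6.5 mm above the board's top (0, 0, 24.5 mm in the board's frame). It must rise about 2.5 to 7 mm. The wedge alone slides with under 1 N; lifting the slab takes an even push of 4 to 16 N, by weight and friction; once the slab bears on the gauge each further mm adds about 3 N.
- wedge: Loose beech wedge, 85 mm long (its y axis), 32 mm wide (x), 30 g, lying on the table left or right of the board. Origin: centre of its flat underside. The thin end (-y) is 4 mm thick (3 mm at the very tip), rising evenly by 0.188 mm per mm to 20 mm at the thick end (+y). Pushed under the slab it stays by friction.
- wedge_tip (a point): Middle of the wedge's thin end, on its underside, 42.5 mm from the wedge's origin along -y. The wedge meets the slab's edge with this tip about 13 mm in; when the slab bears on the gauge it is 25 to 55 mm in, so hold the wedge only in the 28 mm at its thick end.
- gauge: Height gauge right of the slab: 66 mm steel post, blue clamp block, thin arm reaching left over the slab to a brass tip, 8 mm across, pointing down. Origin: foot of the post, (45, -86, 18) mm in the board's frame; the tip is at (45, 0) mm there. Its height is set by hand and not measured: 1.5 to 5 mm over the slab's top. It is rigid, and spoilt if the slab presses it with over 15 N.
- yellow_jar: Small jar with yellow pigment and black lid, 58 mm across, 60 mm high, origin at the centre of its underside; stands left of the slab, to be left alone.
- stone_offcut: Rough brown stone sample, 44 x 64 x 28 mm, origin at the centre of its underside; lies right of the slab, to be left alone.
- abrasive_block: Grey abrasive block, 26 x 68 x 22 mm, origin at the centre of its underside; lies on the table on the other side of the board from the wedge, to be left alone.
Things that resemble listed ones, but are neither listed nor needed, are in the scene too. Of the things like the slab, leave any that is green or purple; of the rest the larger one is meant.

How it is judged:
By the outcome, as a careful person would: the job done as asked, in the order asked, and still so for the second after the job is handed in, with the robot touching nothing.
It also fails if it takes over 72 s, if anything falls off the work surface, if the arm or the gripper's body presses on something with over 40 N, if the wrist force passes 120 N, or if a joint passes its speed limit or range.

## Working session

There is one attempt and no reset: what is moved stays moved. The work goes in short steps, Python scripts to look and compute and a tool call to move; the robot and the scene stay as the last step left them, time stands still between calls to the robot, and variables do not carry over. Pictures are saved under pics/ and viewed, at most 10 in all, crops included, and the job is handed in when it is done.

Besides the shell and the picture viewer there is one more tool, called after "Request:" as name([rows], argument=value, ...), one row to a line, values as JSON. step_arm: Moves the arm, as the interface text tells. Its arguments: {"type":"object","properties":{"rows":{"type":"array"},"newtons":{"type":"number"}},"required":["rows"]}

```bash
mkdir -p pics; cat > h.py <<'E'
from workcell import manip
import numpy as np, cv2
from scipy.spatial.transform import Rotation as R
def cloud(c):
    z=c["range_z"]; v,u=np.mgrid[:z.shape[0],:z.shape[1]]
    p=np.stack([(u-c["cx"])/c["fx"]*z,(v-c["cy"])/c["fy"]*z,z],-1)
    M=R.from_rotvec(np.ravel(c["rvec"])).as_matrix()
    w=(p-np.ravel(c["tvec"]))@M
    w[z==0]=np.nan
    return w
E
python3 - <<'E'
from h import *
for n in("scene","top"):
    c=manip.camera(n); cv2.imwrite(f"pics/{n}0.png",c["pixels"]); np.savez(f"{n}0.npz",**c)
print(manip.state(),manip.grasp_offset)
E
```

```text
{'clock': 0.1, 'qpos': array([-1.41348308e+00,  4.94127272e-01,  1.34605115e+00, -2.84971648e-05,
        1.30252242e+00, -9.54754250e-02]), 'dq': array([-0.00038124, -0.00066106, -0.00147073,  0.00066941, -0.00021967,
       -0.0004963 ]), 'joint_efforts': array([ 2.39483044e-03, -8.83588743e+01, -3.84558785e+01, -8.75894386e-06,
        5.22818373e-03, -4.93936352e-05]), 'tcp_pos': array([ 156.27379628, -604.81399889,  230.76212531]), 'eef_rot': array([-3.11543227e+00, -3.95895369e-01,  9.69135081e-05]), 'force': array([-0.51319025,  0.6883721 ,  0.059042  ]), 'wrist_torque': array([0.0565114 , 0.01279547, 0.055265  ]), 'grip_force': 0.0, 'opening': 85.62894018339013} -18.700000000000003
```

View pics/scene0.png

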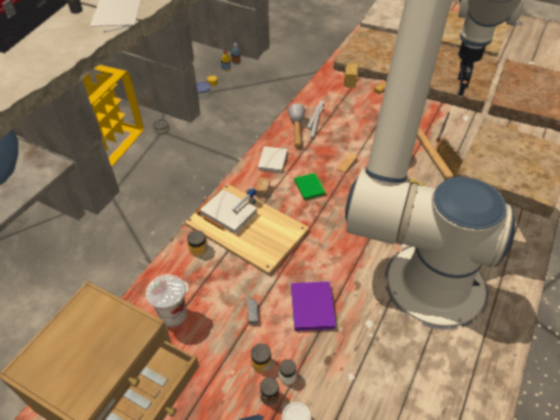

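View pics/top0.png

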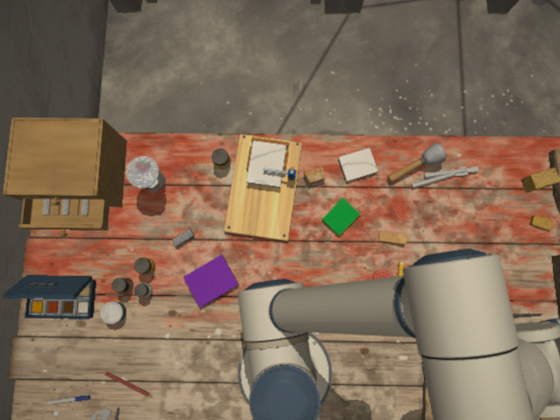

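The scene shows the board at top px (265,190) with the white slab and gauge on it. The other white slab at (357,165) is off the board and smaller, and the green (341,217) and purple (211,281) ones are to be left. The grey block is at (183,238). The wedge candidate is the wooden bar at (392,238); others are (540,178) and (540,222). I'll enlarge a crop to confirm.

```bash
python3 - <<'E'
from h import *
c=dict(np.load("top0.npz")); w=cloud(c); im=c["pixels"]
a=cv2.resize(im[125:265,220:420],None,fx=4,fy=4,interpolation=cv2.INTER_CUBIC)
cv2.imwrite("pics/crop1.png",a[:560])
for n,(u,v) in dict(wedge=(392,238),o1=(540,178),o2=(540,222),slab=(267,150),slab2=(357,165),apron=(260,215),tab=(330,250),abr=(183,238),jar=(221,157)).items(): print(n,w[v,u].round(1))
def rect(m):
    r=cv2.minAreaRect(w[m][:,:2].astype(np.float32)); return np.round(r[0],1),np.round(r[1],1),round(r[2],2),m.sum(),np.nanpercentile(w[m][:,2],[2,50,98]).round(1)
U,V=np.meshgrid(range(560),range(420)); z=w[...,2]
print("board",rect((U>220)&(U<305)&(V>130)&(V<245)&(z>12)))
print("slab",rect((U>240)&(U<292)&(V>130)&(V<195)&(z>38)&(z<52)))
m=(U>370)&(U<415)&(V>225)&(V<250)&(z>3)
print("wedge",rect(m))
print("abr",rect((U>165)&(U<200)&(V>225)&(V<250)&(z>8)))
print(z[230:247,374:412:2].round(0).astype(int))
E
```

```text
wedge [ 419.1 -341.7    9.6]
o1 [ 608.1 -796.9   66.6]
o2 [ 473.6 -805.8   31. ]
slab [696.4  63.4  47.8]
slab2 [ 657.6 -231.9   17.1]
apron [486.6  83.1  24.7]
tab [ 378.6 -143.3    3.4]
abr [409.3 327.5  25.6]
jar [668.4 210.4  58.4]
board (array([584.2,  87.5]), array([275.4, 330.8]), 82.36, np.int64(6422), array([13.3, 20.5, 62.8]))
slab (array([657.5,  63.7]), array([120.8, 153.3]), 82.39, np.int64(1409), array([39.4, 46.7, 51.6]))
wedge (array([ 421.4, -343.5]), array([ 74.8, 138.3]), 0.7, np.int64(438), array([ 3.1,  7.8, 23.1]))
abr (array([413.5, 319.1]), array([36.7, 86.5]), 19.61, np.int64(181), array([ 9.2, 21.4, 28.4]))
[[                  -5                   -1                    3
                    -1                   -2                    9
                     7                    6                    0
                     0                    4                   -1
                     0                    4                    3
                     0                   -2                    1
                    -7]
 [                   3                    1  
[... 5940 characters left out ...]
    4
                     7                    2                    3
                    -3                    0                   -2
                     1                    0                   -2
                    -5]
 [                   3                    3                   -4
                    -1                    3                    3
                     4                   -4                    3
                    -2                   -6                   -2
                    -5                    0                    1
                    -3                    1                    3
                     1]]<stdin>:14: RuntimeWarning: invalid value encountered in cast
```

View pics/crop1.png

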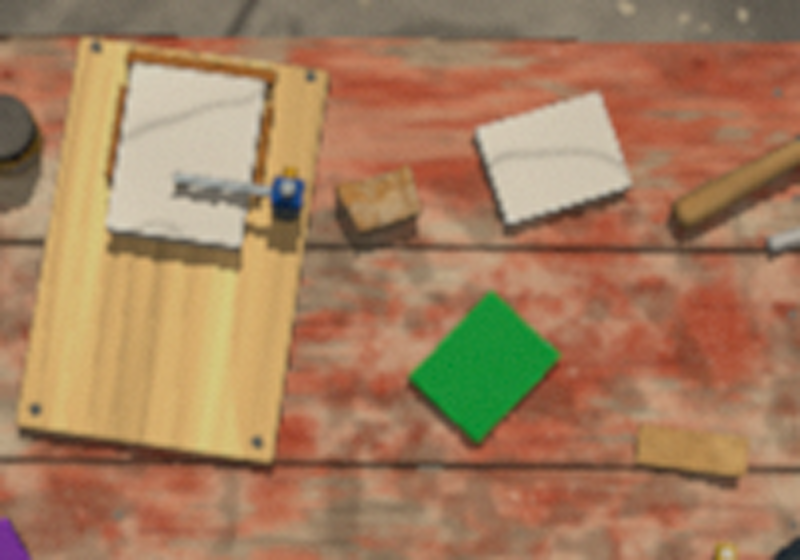

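The crop confirms the slab (white, on the board, crop px (190,155)) against the smaller loose white one at (555,160). The wedge is the tan bar at crop px (692,452). Its height rises from 4 mm on the left to about 20 mm on the right, so the thick end faces world -y.

```bash
cat >> h.py <<'E'
def toplane(c,uv,z,fish=False):
    uv=np.atleast_2d(np.asarray(uv,float)); d=(uv-[c["cx"],c["cy"]])/[c["fx"],c["fy"]]
    if fish:
        t=np.linalg.norm(d,axis=1,keepdims=True); d=d/np.maximum(t,1e-9)
        r=np.hstack([d*np.sin(t),np.cos(t)])
    else: r=np.hstack([d,np.ones((len(d),1))])
    M=R.from_rotvec(np.ravel(c["rvec"])).as_matrix(); o=-M.T@np.ravel(c["tvec"]); r=r@M
    return o+r*((z-o[2])/r[:,2:])
E
python3 - <<'E'
from h import *
c=dict(np.load("top0.npz")); w=cloud(c)
k=lambda a:np.array(a)/4+[220-.375,125-.375]
b=toplane(c,k([(80,38),(328,72),(272,464),(20,432)]),18)[:,:2]
print("board",b.round(1),b.mean(0).round(1)); 
for i,j in((3,0),(2,1),(0,1),(3,2)): d=b[j]-b[i]; print(np.linalg.norm(d).round(1),np.degrees(np.arctan2(d[1],d[0])).round(2))
s=toplane(c,k([(132,64),(268,80),(240,247),(108,232)]),46)[:,:2]; print("slab",s.round(1),s.mean(0).round(1))
e=s[1]-s[2];print(np.degrees(np.arctan2(e[1],e[0])))
# wedge: colour + height plane
hsv=cv2.cvtColor(c["pixels"],cv2.COLOR_BGR2HSV); print(hsv[238,385:400:5], hsv[250,392])
z=w[...,2];m=np.zeros(z.shape,np.uint8); m[228:248,376:410]=(z>2)[228:248,376:410]
m=cv2.morphologyEx(m,cv2.MORPH_OPEN,np.ones((3,3)))
print(cv2.minAreaRect(w[m>0][:,:2].astype(np.float32)))
q=toplane(c,k([(640,426),(748,436),(745,476),(636,464)]),10)[:,:2]; print("wedge",q.round(1),q.mean(0).round(1))
M=R.from_rotvec(manip.state()["eef_rot"]).as_matrix(); print("tool axes",M.round(3))
cw=manip.camera("wrist"); print({k:np.round(v,3) for k,v in cw.items() if k not in("pixels","range_z")})
E
```

```text
board [[759.3 157. ]
 [731.9 -49.7]
 [405.7  -6.6]
 [429.  196. ]] [581.5  74.2]
332.6 -6.74
329.0 -7.52
208.4 -97.56
204.0 -96.54
slab [[7.281e+02 1.109e+02]
 [7.157e+02 1.000e-01]
 [5.767e+02 2.100e+01]
 [5.878e+02 1.270e+02]] [652.1  64.7]
-8.558365507263371
[[ 16 141 177]
 [ 17 140 178]
 [ 17 139 181]] [ 12 104 149]
((421.7237243652344, -344.771240234375), (87.1593246459961, 36.429630279541016), 81.95533752441406)
wedge [[ 440.8 -302.5]
 [ 433.8 -388.9]
 [ 401.6 -385.4]
 [ 410.1 -298.6]] [ 421.6 -343.8]
tool axes [[ 0.968  0.25  -0.   ]
 [ 0.25  -0.968  0.001]
 [ 0.    -0.001 -1.   ]]
{'fx': np.float64(325.192), 'fy': np.float64(325.192), 'cx': np.float64(279.335), 'cy': np.float64(207.405), 'rvec': array([-2.274,  1.759,  0.289]), 'tvec': array([-624.281,  -41.61 ,  381.39 ])}
```

Request:
step_arm([
  [-1,[5.2,-2.66,0],[0,0,0]],
  [-1,[5.2,-2.66,0],[0,0,0]],
  [-1,[5.2,-2.66,0],[0,0,0]],
  [-1,[5.2,-2.66,0],[0,0,0]],
  [-1,[5.2,-2.66,0],[0,0,0]],
  [-1,[5.2,-2.66,0],[0,0,0]],
  [-1,[0,0,0],[0,0,-10]],
  [-1,[0,0,0],[0,0,-10]],
])

```text
clock: 1.15
tcp_pos: [419.1, -371.7, 231.1]
eef_rot: [-2.997, -0.942, 0.0]
force: [-0.2, -0.8, 0.2]
opening: 85.4
grip_force: 0.0
```

Request:
step_arm([
  [-1,[0,0,0],[0,0,-10]],
  [-1,[0,0,0],[0,0,-10]],
  [-1,[0,0,0],[0,0,-10]],
  [-1,[0,0,0],[0,0,-10]],
  [-1,[0,0,0],[0,0,-10]],
  [-1,[0,0,0],[0,0,0]],
  [-1,[0,0,0],[0,0,0]],
  [-1,[0,0,0],[0,0,0]],
])

```text
clock: 2.15
tcp_pos: [418.5, -372.6, 231.2]
eef_rot: [-2.328, -2.109, -0.0]
force: [-0.3, -0.1, 0.2]
opening: 85.6
grip_force: 0.0
```

```bash
python3 - <<'E'
from h import *
c=manip.camera("wrist"); cv2.imwrite("pics/w1.png",c["pixels"]); np.savez("w1.npz",**c)
s=manip.state(); print(s["clock"],s["tcp_pos"],s["qpos"].round(3)); print(R.from_rotvec(s["eef_rot"]).as_matrix().round(3))
E
```

```text
2.2 [ 418.48927049 -372.58298856  231.26146883] [-0.834  0.403  1.507 -0.     1.232 -0.736]
[[ 0.098  0.995 -0.   ]
 [ 0.995 -0.098 -0.   ]
 [-0.    -0.    -1.   ]]
```

View pics/w1.png

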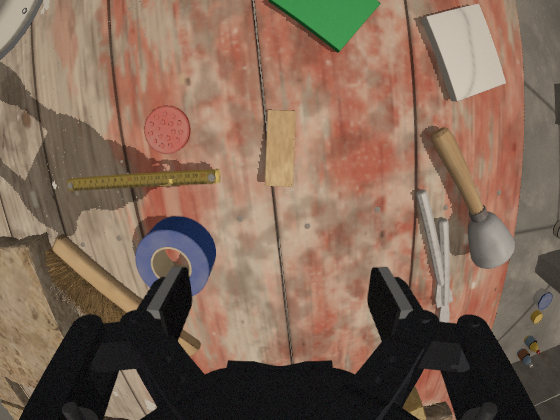

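The wrist picture shows the wedge with its corners at about (267,110), (295,112), (293,187) and (266,185). The thin end is up and a plank seam passes to its left. I'll segment it for a finer fit.

```bash
python3 - <<'E'
from h import *
c=dict(np.load("w1.npz"))
a=c["pixels"][95:205,235:325]; cv2.imwrite("pics/w1c.png",cv2.resize(a,None,fx=5,fy=5,interpolation=cv2.INTER_CUBIC))
q=[(267,110),(295,112),(293,187),(266,185)]
p=toplane(c,q[:2],3.5,True); r=toplane(c,q[2:],0,True); r2=toplane(c,q[2:],20,True)
for n,t in(("bottom",r),("top",r2)):
    e0=p[:,:2].mean(0); e1=t[:,:2].mean(0); d=e1-e0; print(n,e0.round(1),e1.round(1),np.linalg.norm(d).round(1),np.degrees(np.arctan2(d[1],d[0])).round(2),np.linalg.norm(p[0]-p[1]).round(1),np.linalg.norm(t[0]-t[1]).round(1))
E
```

```text
bottom [ 427.7 -300.7] [ 417.5 -388.5] 88.4 -96.68 31.5 32.1
top [ 427.7 -300.7] [ 418.  -383.3] 83.2 -96.74 31.5 30.4
```

View pics/w1c.png

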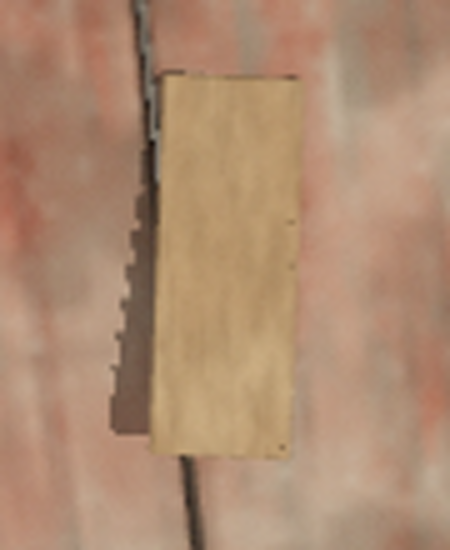

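Request:
step_arm([
  [-1,[0.1,0.05,5.5],[0,0,1.0]],
  [-1,[0,0,5.5],[0,0,0]],
  [-1,[0,0,5.5],[0,0,0]],
  [-1,[0,0,4.0],[0,0,0]],
  [-1,[0,0,1.6],[0,0,0]],
  [-1,[0,0,0.6],[0,0,0]],
  [-1,[0,0,0],[0,0,0]],
])

```text
clock: 3.08
tcp_pos: [419.5, -372.1, 5.2]
eef_rot: [2.343, 2.09, 0.0]
force: [-0.8, -0.2, 0.7]
opening: 85.2
grip_force: 0.0
```

Request:
step_arm([
  [0,[0,0,0],[0,0,0]],
  [0.3,[0,0,0],[0,0,0]],
  [1,[0,0,0],[0,0,0]],
  [1,[0,0,0],[0,0,0]],
  [1,[0,0,0],[0,0,0]],
  [1,[0,0,0],[0,0,0]],
  [1,[0,0,0],[0,0,0]],
  [1,[0,0,0],[0,0,0]],
], newtons=50)

```text
clock: 4.08
tcp_pos: [419.3, -371.8, 4.9]
eef_rot: [2.343, 2.091, -0.0]
force: [-1.6, 1.0, 10.7]
opening: 30.7
grip_force: 49.1
```

Request:
step_arm([
  [1,[0,0,-0.5],[0,0,0]],
  [1,[0,0,-3],[0,0,0]],
  [1,[0,0,-5],[0,0,0]],
  [1,[0,0,-4],[0,0,0]],
  [1,[5,0.1,0],[0,0,0]],
  [1,[5.2,0.1,0],[0,0,0]],
  [1,[5.2,0.1,0],[0,0,0]],
  [1,[5.2,0.1,0],[0,0,0]],
])

```text
clock: 5.08
tcp_pos: [446.4, -165.9, 129.6]
eef_rot: [2.344, 2.091, 0.0]
force: [0.4, 0.1, -0.9]
opening: 30.7
grip_force: 50.0
```

Request:
step_arm([
  [1,[5.2,0.1,0],[0,0,0]],
  [1,[5.2,0.1,0],[0,0,0]],
  [1,[5.2,0.1,0],[0,0,0]],
  [1,[5.2,0.1,0],[0,0,0]],
  [1,[4.9,0,0],[0,0,0]],
  [1,[0,0,0],[0,0,10]],
  [1,[0,0,0],[0,0,10]],
  [1,[0,0,0],[0,0,10]],
])

```text
clock: 6.08
tcp_pos: [479.5, 87.7, 129.5]
eef_rot: [2.809, 1.406, 0.0]
force: [0.3, -0.6, -0.1]
opening: 30.6
grip_force: 50.0
```

Request:
step_arm([
  [1,[0,0,0],[0,0,10]],
  [1,[0,0,0],[0,0,10]],
  [1,[0,0,0],[0,0,10]],
  [1,[0,0,0],[0,0,10]],
  [1,[0,0,0],[0,0,10]],
  [1,[0,0,0],[0,0,10.6]],
  [1,[0,0,0],[0,0,0]],
  [1,[0,0,0],[0,0,0]],
])

```text
clock: 7.08
tcp_pos: [479.6, 87.5, 129.4]
eef_rot: [3.136, -0.188, 0.0]
force: [-0.5, -0.3, 0.1]
opening: 30.5
grip_force: 50.0
```

```bash
python3 - <<'E'
from h import *
c=manip.camera("wrist"); cv2.imwrite("pics/w2.png",c["pixels"]); np.savez("w2.npz",**c)
s=manip.state(); print(s["clock"],s["tcp_pos"],s["qpos"].round(3),s["force"]); print(R.from_rotvec(s["eef_rot"]).as_matrix().round(3))
E
```

```text
7.125 [479.54212066  87.45926051 129.36417314] [ 0.058  0.443  1.798 -0.     0.901  1.749] [ 0.5680481 -0.6560068 -1.1897496]
[[ 0.993 -0.12   0.   ]
 [-0.12  -0.993  0.   ]
 [ 0.    -0.    -1.   ]]
```

View pics/w2.png

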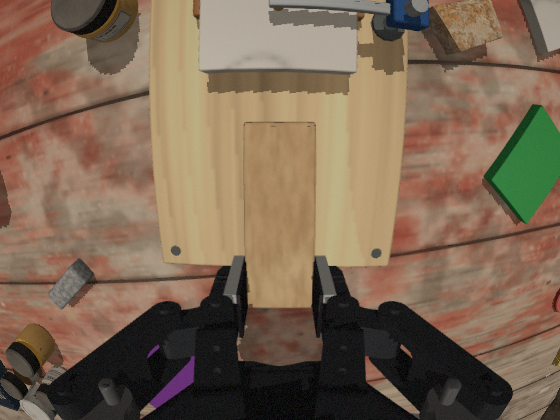

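The wrist view shows the wedge held straight between the pads, tip corners at (245,123) and (315,122). The slab front edge runs (200,71) to (356,74), and the board's near corners are (161,262) and (388,266).

```bash
python3 - <<'E'
from h import *
c=dict(np.load("w2.npz")); s=manip.state(); T=R.from_rotvec(s["eef_rot"]).as_matrix(); t=s["tcp_pos"]
def loc(p): return ((p-t)@T).round(1)
def show(n,q,z):
    p=toplane(c,q,z,True); d=p[1]-p[0]; print(n,p[:,:2].round(1).tolist(),"mid",p.mean(0)[:2].round(1),"len",np.linalg.norm(d).round(1),"normal yaw",(np.degrees(np.arctan2(d[1],d[0]))+90).round(2),"tool",loc(p.mean(0)))
show("boardfront",[(161,262),(388,266)],18)
show("slab low",[(200,73),(356,75)],24.5)
show("slab top",[(200,67),(356,70)],46.5)
show("tip",[(245,122.5),(315.5,122)],128.4)
show("thick",[(245.5,306),(315,306.5)],144)
im=c["pixels"]; a=cv2.resize(im[40:140,180:380],None,fx=4,fy=4,interpolation=cv2.INTER_CUBIC); cv2.imwrite("pics/w2c.png",a)
E
```

```text
boardfront [[436.7, 202.9], [408.3, -4.9]] mid [422.5  99. ] len 209.7 normal yaw -7.79 tool [-58.   -4.6 111.4]
slab low [[592.3, 134.5], [576.7, 17.7]] mid [584.5  76.1] len 117.9 normal yaw -7.63 tool [105.6  -1.3 104.9]
slab top [[593.8, 128.9], [578.8, 22.6]] mid [586.3  75.8] len 107.4 normal yaw -8.02 tool [107.4  -1.2  82.9]
tip [[554.0, 93.6], [550.6, 62.9]] mid [552.3  78.3] len 30.9 normal yaw -6.35 tool [73.3  0.4  1. ]
thick [[470.9, 104.7], [466.7, 71.6]] mid [468.8  88.2] len 33.3 normal yaw -7.29 tool [-10.8   0.6 -14.6]
```

View pics/w2c.png

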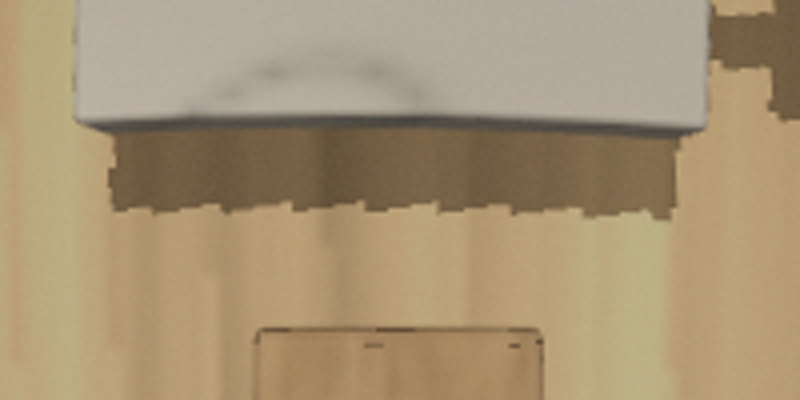

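Request:
step_arm([
  [1,[0,-0.38,2],[0,0,1.0]],
  [1,[0,0,4.5],[0,0,0]],
  [1,[0,0,2.8],[0,0,0]],
  [1,[0,0,0.8],[0,0,0]],
  [1,[0,0,0],[0,0,0]],
  [1,[0,0,0],[0,0,0]],
])

```text
clock: 7.88
tcp_pos: [480.7, 91.3, 29.3]
eef_rot: [-3.134, 0.221, -0.002]
force: [0.2, 0.2, 0.4]
opening: 30.3
grip_force: 50.0
```

Request:
step_arm([
  [1,[0,0,0.1],[0,0,0]],
  [1,[0,0,0.1],[0,0,0]],
  [1,[0,0,0],[0,0,0]],
])

```text
clock: 8.25
tcp_pos: [480.1, 91.2, 26.4]
eef_rot: [-3.134, 0.222, -0.0]
force: [1.6, 0.4, -0.7]
opening: 30.7
grip_force: 50.0
```

Request:
step_arm([
  [1,[0,0,0.1],[0,0,0]],
  [1,[0,0,0.05],[0,0,0]],
  [1,[0,0,0],[0,0,0]],
  [1,[0,0,0],[0,0,0]],
])

```text
clock: 8.75
tcp_pos: [480.0, 91.2, 24.8]
eef_rot: [3.134, -0.222, -0.0]
force: [-0.0, -1.2, -0.1]
opening: 30.9
grip_force: 50.0
```

Request:
step_arm([
  [1,[0,0,0.1],[0,0,0]],
  [1,[0,0,0],[0,0,0]],
  [1,[0,0,0],[0,0,0]],
])

```text
clock: 9.12
tcp_pos: [480.0, 91.3, 23.8]
eef_rot: [3.134, -0.222, -0.0]
force: [0.2, -0.0, -0.4]
opening: 30.5
grip_force: 50.0
```

Request:
step_arm([
  [1,[0,0,0.05],[0,0,0]],
  [1,[0,0,0],[0,0,0]],
  [1,[0,0,0],[0,0,0]],
])

```text
clock: 9.5
tcp_pos: [480.0, 91.3, 23.3]
eef_rot: [-3.134, 0.222, -0.0]
force: [0.5, -0.8, -0.6]
opening: 30.8
grip_force: 50.0
```

Request:
step_arm([
  [1,[0,0,0.05],[0,0,0]],
  [1,[0,0,0],[0,0,0]],
  [1,[0,0,0],[0,0,0]],
])

```text
clock: 9.88
tcp_pos: [480.1, 91.2, 23.0]
eef_rot: [-3.134, 0.222, -0.0]
force: [-0.5, -0.5, 5.8]
opening: 30.7
grip_force: 50.7
```

Request:
step_arm([
  [1,[0,0,-0.03],[0,0,0]],
  [1,[0.7,0,0],[0,0,0]],
  [1,[0.7,0,0],[0,0,0]],
  [1,[0.7,0,0],[0,0,0]],
  [1,[0.7,0,0],[0,0,0]],
  [1,[0.7,0,0],[0,0,0]],
  [1,[0,0,0],[0,0,0]],
  [1,[0,0,0],[0,0,0]],
])

```text
clock: 10.88
tcp_pos: [514.5, 86.3, 23.1]
eef_rot: [3.134, -0.222, -0.0]
force: [0.5, 0.6, -1.1]
opening: 30.7
grip_force: 50.0
```

```bash
python3 - <<'E'
from h import *
s=manip.state(); print(s["clock"],s["tcp_pos"],s["force"],s["opening"])
c=manip.camera("wrist"); cv2.imwrite("pics/w3.png",c["pixels"])
E
```

```text
10.875 [514.45211506  86.29543441  23.05837938] [ 0.52283673  0.55767049 -1.06918408] 30.69713133975571
```

View pics/w3.png

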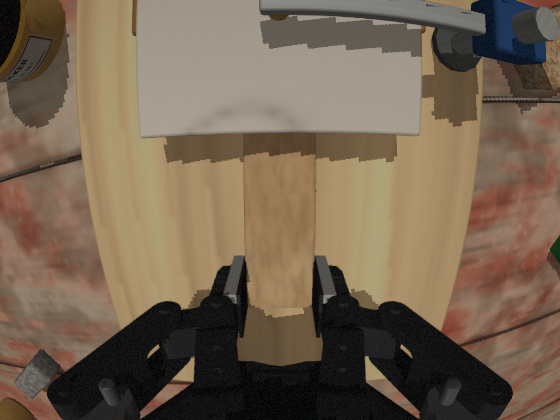

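The wedge (columns 245–315) is centred on the slab (140–420), with its tip just under the slab's edge. Next I feed in slowly and watch the force.

Request:
step_arm([
  [1,[0.2,0,0],[0,0,0]],
  [1,[0.2,0,0],[0,0,0]],
  [1,[0.2,0,0],[0,0,0]],
  [1,[0,0,0],[0,0,0]],
  [1,[0,0,0],[0,0,0]],
])

```text
clock: 11.55
tcp_pos: [520.6, 85.4, 23.1]
eef_rot: [3.134, -0.222, -0.0]
force: [-0.1, 0.6, -0.2]
opening: 30.1
grip_force: 50.0
```

Request:
step_arm([
  [1,[0.1,0,0],[0,0,0]],
  [1,[0.1,0,0],[0,0,0]],
  [1,[0,0,0],[0,0,0]],
  [1,[0,0,0],[0,0,0]],
])

```text
clock: 12.05
tcp_pos: [522.6, 85.2, 23.1]
eef_rot: [3.134, -0.222, -0.0]
force: [0.1, 0.5, -0.2]
opening: 31.0
grip_force: 50.0
```

Request:
step_arm([
  [1,[0.1,0,0],[0,0,0]],
  [1,[0.1,0,0],[0,0,0]],
  [1,[0,0,0],[0,0,0]],
  [1,[0,0,0],[0,0,0]],
])

```text
clock: 12.55
tcp_pos: [524.6, 84.9, 23.1]
eef_rot: [-3.134, 0.222, 0.0]
force: [0.0, -0.7, -0.3]
opening: 30.9
grip_force: 50.0
```

Request:
step_arm([
  [1,[0.1,0,0],[0,0,0]],
  [1,[0.1,0,0],[0,0,0]],
  [1,[0,0,0],[0,0,0]],
  [1,[0,0,0],[0,0,0]],
])

```text
clock: 13.05
tcp_pos: [525.8, 84.6, 23.0]
eef_rot: [3.134, -0.222, -0.002]
force: [-4.3, 0.9, 2.6]
opening: 30.8
grip_force: 50.3
```

Request:
step_arm([
  [1,[0.1,0,0],[0,0,0]],
  [1,[0.1,0,0],[0,0,0]],
  [1,[0.1,0,0],[0,0,0]],
  [1,[0.1,0,0],[0,0,0]],
  [1,[0,0,0],[0,0,0]],
  [1,[0,0,0],[0,0,0]],
])

```text
clock: 13.8
tcp_pos: [529.5, 84.1, 23.0]
eef_rot: [3.134, -0.222, -0.003]
force: [-6.6, 0.0, 5.3]
opening: 30.7
grip_force: 50.5
```

Request:
step_arm([
  [1,[0.1,0,0],[0,0,0]],
  [1,[0.1,0,0],[0,0,0]],
  [1,[0.1,0,0],[0,0,0]],
  [1,[0,0,0],[0,0,0]],
  [1,[0,0,0],[0,0,0]],
])

```text
clock: 14.42
tcp_pos: [532.4, 83.7, 23.0]
eef_rot: [3.134, -0.222, -0.003]
force: [-6.8, 1.2, 4.2]
opening: 30.7
grip_force: 50.6
```

Request:
step_arm([
  [1,[0.1,0,0],[0,0,0]],
  [1,[0.1,0,0],[0,0,0]],
  [1,[0,0,0],[0,0,0]],
  [1,[0,0,0],[0,0,0]],
])

```text
clock: 14.92
tcp_pos: [534.4, 83.4, 23.0]
eef_rot: [3.134, -0.222, -0.003]
force: [-6.9, 1.4, 5.1]
opening: 30.5
grip_force: 50.6
```

Request:
step_arm([
  [1,[0.1,0,0],[0,0,0]],
  [1,[0,0,0],[0,0,0]],
  [1,[0,0,0],[0,0,0]],
])

```text
clock: 15.3
tcp_pos: [535.4, 83.2, 23.0]
eef_rot: [3.134, -0.222, -0.003]
force: [-7.3, 1.0, 4.5]
opening: 30.4
grip_force: 50.6
```

Request:
step_arm([
  [1,[0.1,0,0],[0,0,0]],
  [1,[0,0,0],[0,0,0]],
  [1,[0,0,0],[0,0,0]],
])

```text
clock: 15.68
tcp_pos: [536.4, 83.1, 23.0]
eef_rot: [3.134, -0.222, -0.003]
force: [-7.8, 0.5, 4.2]
opening: 30.6
grip_force: 50.6
```

Request:
step_arm([
  [1,[0.1,0,0],[0,0,0]],
  [1,[0,0,0],[0,0,0]],
  [1,[0,0,0],[0,0,0]],
])

```text
clock: 16.05
tcp_pos: [537.4, 83.0, 23.0]
eef_rot: [3.134, -0.222, -0.003]
force: [-7.3, 1.0, 4.8]
opening: 30.9
grip_force: 50.6
```

Request:
step_arm([
  [1,[0.1,0,0],[0,0,0]],
  [1,[0,0,0],[0,0,0]],
  [1,[0,0,0],[0,0,0]],
])

```text
clock: 16.42
tcp_pos: [538.3, 82.8, 23.0]
eef_rot: [3.134, -0.222, -0.003]
force: [-7.1, 0.3, 5.7]
opening: 30.8
grip_force: 50.6
```

Request:
step_arm([
  [1,[0.1,0,0],[0,0,0]],
  [1,[0,0,0],[0,0,0]],
  [1,[0,0,0],[0,0,0]],
])

```text
clock: 16.8
tcp_pos: [539.3, 82.7, 23.0]
eef_rot: [3.134, -0.222, -0.003]
force: [-6.3, 1.1, 5.4]
opening: 30.9
grip_force: 50.6
```

```bash
python3 - <<'E'
from h import *
c=manip.camera("scene"); np.savez("s4.npz",**c)
a=cv2.resize(c["pixels"][180:255,180:280],None,fx=5,fy=5,interpolation=cv2.INTER_CUBIC)
d=manip.camera("wrist")["pixels"][0:130,120:440]; d=cv2.resize(d,(640,260))
o=np.zeros((600,640,3),np.uint8); o[:340,:500]=a[:340]; o[340:]=d; cv2.imwrite("pics/s4.png",o)
E
```

```text
(no output)
```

View pics/s4.png

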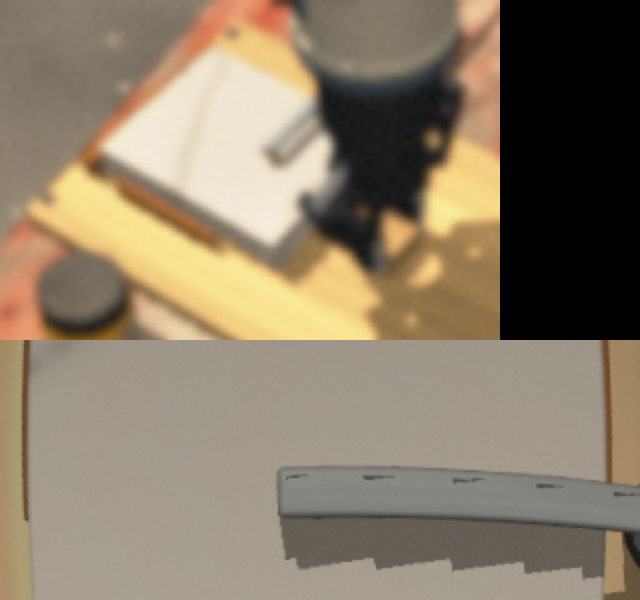

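The picture shows the slab tipping in place with the gauge arm over it (tip hidden by the arm), so I'll rely on force. The baseline is about 7 N.

Request:
step_arm([
  [1,[0.1,0,0],[0,0,0]],
  [1,[0,0,0],[0,0,0]],
  [1,[0,0,0],[0,0,0]],
])

```text
clock: 17.27
tcp_pos: [540.3, 82.5, 23.0]
eef_rot: [3.134, -0.222, -0.003]
force: [-7.0, 1.0, 3.9]
opening: 30.6
grip_force: 50.6
```

Request:
step_arm([
  [1,[0.1,0,0],[0,0,0]],
  [1,[0,0,0],[0,0,0]],
  [1,[0,0,0],[0,0,0]],
])

```text
clock: 17.65
tcp_pos: [541.3, 82.4, 23.0]
eef_rot: [3.134, -0.222, -0.003]
force: [-7.1, 0.6, 5.7]
opening: 30.9
grip_force: 50.6
```

Request:
step_arm([
  [1,[0.1,0,0],[0,0,0]],
  [1,[0,0,0],[0,0,0]],
  [1,[0,0,0],[0,0,0]],
])

```text
clock: 18.02
tcp_pos: [542.3, 82.3, 23.0]
eef_rot: [3.134, -0.222, -0.003]
force: [-7.0, 1.4, 5.7]
opening: 30.6
grip_force: 50.6
```

Request:
step_arm([
  [1,[0.1,0,0],[0,0,0]],
  [1,[0,0,0],[0,0,0]],
  [1,[0,0,0],[0,0,0]],
])

```text
clock: 18.4
tcp_pos: [543.3, 82.1, 23.0]
eef_rot: [3.134, -0.222, -0.003]
force: [-7.9, 1.2, 4.6]
opening: 30.5
grip_force: 50.6
```

Request:
step_arm([
  [1,[0.1,0,0],[0,0,0]],
  [1,[0,0,0],[0,0,0]],
  [1,[0,0,0],[0,0,0]],
])

```text
clock: 18.77
tcp_pos: [544.0, 82.0, 23.0]
eef_rot: [3.134, -0.222, -0.004]
force: [-8.4, 1.2, 6.1]
opening: 30.5
grip_force: 50.8
```

Request:
step_arm([
  [1,[0.1,0,0],[0,0,0]],
  [1,[0,0,0],[0,0,0]],
  [1,[0,0,0],[0,0,0]],
])

```text
clock: 19.15
tcp_pos: [544.5, 81.9, 23.0]
eef_rot: [3.134, -0.222, -0.005]
force: [-11.6, 2.1, 8.9]
opening: 30.4
grip_force: 51.1
```

The push rose from 7 to 11.6 N and the advance slowed, so the slab bears on the tip. I'll relax the push and release.

Request:
step_arm([
  [1,[-0.06,0,0],[0,0,0]],
  [1,[0,0,0],[0,0,0]],
  [1,[0,0,0],[0,0,0]],
])

```text
clock: 19.52
tcp_pos: [544.5, 81.9, 23.0]
eef_rot: [3.134, -0.222, -0.004]
force: [-8.3, 0.4, 6.6]
opening: 30.8
grip_force: 50.7
```

Request:
step_arm([
  [1,[-0.06,0,0],[0,0,0]],
  [1,[0,0,0],[0,0,0]],
  [1,[-0.05,0,0],[0,0,0]],
  [1,[0,0,0],[0,0,0]],
  [1,[0,0,0],[0,0,0]],
])

```text
clock: 20.15
tcp_pos: [544.5, 81.9, 23.0]
eef_rot: [3.134, -0.222, -0.001]
force: [-5.6, -2.3, 0.5]
opening: 30.8
grip_force: 50.0
```

Request:
step_arm([
  [1,[0,0,0],[0,0,0]],
  [0,[0,0,0],[0,0,0]],
  [-0.4,[0,0,0],[0,0,0]],
  [-0.4,[0,0,0],[0,0,0]],
  [-0.4,[0,0,0],[0,0,0]],
  [-0.4,[0,0,0],[0,0,0]],
], newtons=20)

```text
clock: 20.9
tcp_pos: [544.7, 82.1, 23.1]
eef_rot: [-3.134, 0.222, -0.0]
force: [-0.8, 0.3, -0.3]
opening: 60.1
grip_force: 0.0
```

Request:
step_arm([
  [-0.4,[0,0,-1],[0,0,0]],
  [-0.4,[0,0,-2],[0,0,0]],
  [-0.4,[-1,0,-4],[0,0,0]],
  [-0.4,[-4,0,-4],[0,0,0]],
  [-0.4,[-4,0,0],[0,0,0]],
  [-0.4,[0,0,0],[0,0,0]],
  [-0.4,[0,0,0],[0,0,0]],
])

```text
clock: 21.78
tcp_pos: [456.3, 94.8, 133.6]
eef_rot: [-3.134, 0.222, -0.002]
force: [0.1, -0.4, -0.1]
opening: 60.0
grip_force: 0.0
```

```bash
python3 - <<'E'
from h import *
s=manip.state(); print(s["clock"],s["tcp_pos"],s["force"],s["opening"])
c=manip.camera("wrist"); cv2.imwrite("pics/w5.png",c["pixels"])
E
```

```text
21.775 [456.30018003  94.77487334 133.61241842] [ 0.13630582 -0.42728441 -0.1090773 ] 59.97750531724855
```

View pics/w5.png

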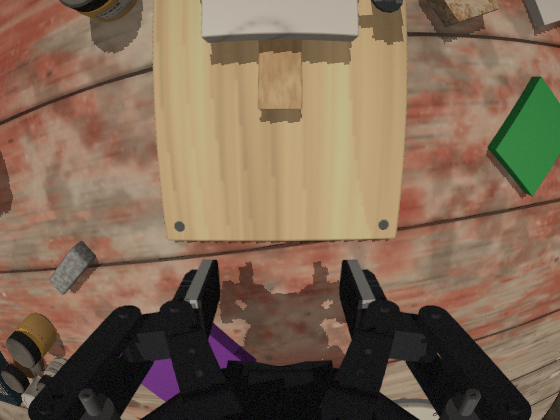

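The wedge sits at (280,75), straight and centred under the slab's front edge. The gripper is clear and nothing else has moved.

```bash
python3 -c "
from h import *
print(manip.finish_job())"
```

```text
the job is handed in; nothing more can be done
None
```

The wedge is in place, flat and centred under the slab's front edge. The push force rose from about 7 to 11.6 N as the slab met the gauge tip, so I stopped, released and handed the job in; contact was judged from force, since the arm hid the tip in the pictures.

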